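# Hang the deep dowel caddy on the bench hook

## Robot

A 6-joint arm with a two-finger parallel gripper is mounted at the origin on the work surface. World frame = base frame: x ahead of the robot, y to its left, z up, the work surface at z = 0. Lengths are in mm, angles in rad, forces in N, time in s.
With the tool pointing down it reaches from about 300 to 950 mm from the base axis. Payload 3.1 kg.
Tool frame: the origin (TCP) lies midway between the tips of the shut fingers; the grasp point (between the pads) lies 19 mm behind it; z points along the fingers, y is the line along which they close (so a half turn about z gives the same grasp; the last joint's range is limited). The gripper opens to 85 mm and grips with 20 to 120 N. Pads are 22 mm wide; open, the fingers measure 114 mm over their backs; the gripper's body (76 mm by 85 mm) begins 54 mm behind the grasp point. The pads swing forward as they close: fully open they stand 13 mm farther back than shut.
Start: joints at [-1.181, 0.308, 1.634, -0, 1.2, -0.07], TCP at [277.331, -560.106, 201.972] pointing down, gripper open.
Joint ranges: [-3.06, 3.06], [-0.79, 1.96], [0.05, 2.63], [-1.19, 4.34], [0.05, 2.64], [-2.94, 2.94]. Speed limits (rad/s): [2.79, 2.79, 3.14, 3.14, 3.14, 3.14].

## Interface

Orientations are given as a unit quaternion [w, x, y, z].
In Python, from cell import env gives the robot as it stands. The module is installed in compiled form; this text tells all that it offers.
- The arm moves only by the shell command python3 -m crank 'ROWS' [OPENING] [FORCE]. ROWS is JSON, a list of rows, each an object with "delta_pos": the shift along the world's x, y, z in mm, a list of three; "rot": the turn, a rotation vector about the world's x, y, z in degrees, a list of three. A call has exactly 8 rows; each row is the pose to reach, as a shift and turn from the pose commanded when the call began; what a row does not reach only later rows make up. A row lasts 1/12 s, in which the tool goes at most 41.7 mm and 7.16 degrees, less where a joint would pass 70% of its speed; a pose out of reach is approached as far as the arm can. A call with a gripper value outside its range is refused whole. OPENING is the opening, from 0 (shut) to 1 (fully open), set as the call begins (- or left out, the last holds). The fingers move at their own pace and stop on an object; FORCE is the grip in N (left out, the last holds). Time passes only in rows, so rows that repeat a pose let the fingers close, or fill a call up. It gives the time, the measured TCP pose, the force, the opening and the grip force at its end, in the units of the state.
- env.get_state(): the state, without advancing time (a new reading comes with each control period).
- env.capture(name): name is "scene" or "top" or "wrist"; returns (picture, depth): 384x512x3 uint8, red, green, blue; 384x512 float32, mm along the optical axis (not along the pixel's ray), 0 where there is no reading.
- env.calibration(name): a dict with "vfov" (degrees; the focal length in pixels is half the picture's height over the tangent of half this angle, whatever the lens; pixels are square), "cx", "cy" (the principal point, pixels), "k1" (the pictures are not rectified: a ray, as slopes to the right and down, at radius r is drawn at 1 + k1 r^2 times it, then the intrinsics apply), "R" (3x3) and "t" (3): a world point X has camera coordinates R X + t. Camera axes: x right, y down, z forward; pixel columns grow to the right and rows downward; lengths in mm; the calibration is good to about 2 mm. A picture is of the moment at which its call begins: read the wrist's pose just before it. calibration takes no time and is no camera call; for the wrist camera it gives the pose at the moment of the call.
- env.finish_job(): hands the job in; it is judged then, once.
The state is a dict: "time_s": time; "joints": joint angles; "dq": joint speeds; "joint_efforts": joint torques, N m; "tool_pos": TCP position; "eef_rot": TCP orientation; "ft_force": force on the tool from outside, world axes, zero at the start; "moment": the same for the moment, N m; "finger_gap": finger opening in mm; "grip_force": force on a finger pad.
Only numpy, scipy, OpenCV 4.12 (cv2) and the standard library are available. Lean on these libraries where they do the work, as an engineer would, in place of code of your own. Each camera call takes 0.05 s, during which the arm holds its last target. There are 200 camera calls.

## Task

Clear the saw bench: pick up the deeper, taller of the two wooden caddies by its handle bar and hang it by that handle on the steel hook stand, so that it hangs free behind the hook's upturned lip and about level, then let go. Carry it upright and leave the low, shallow caddy where it is.

Things in the scene. Friction and masses are not known exactly. Their poses are not given: they have to be found in the camera images.
- deep_caddy: To hang: pale wooden caddy, 0.34-0.63 kg. Open box 76 (x) by 128 (y) by 55 mm high; mid-end uprights (44 mm wide, 10 thick) rise to 150 mm. Between them the handle: a bar along y, 108 mm long, 18 thick (x), 40 tall, top at 150, flat underside at 110 mm above the caddy's underside; below it a 55 mm high opening clear through along x. Origin: centre of underside, z up. Half-turn symmetric.
- shallow_caddy: Bystander of the same wood and plan size (76 by 128 mm) but low: box 25 mm high, handle top at 80 mm. Origin: centre of its underside, z up. Leave it where it is.
- hook_stand: Dark steel stand, fixed. Base plate 140 (x) by 130 by 10 mm; post 20 mm square, 155 high. From its top a level flat bar (44 mm wide, 8 thick, top face at 155 mm) points along the stand's -x, roughly to the robot; at 115-123 mm from the post axis it turns up in a lip (as wide) 12 mm above the bar's top face. Nothing is higher than 167 mm. Origin: post axis at bench level, z up.
- hook_seat (a point): Middle of the hook bar's usable length, on its top face: 75 mm from the post axis towards the lip, 155 mm above the bench, axes as the stand's. A caddy hung here, handle bar across the hook (caddy x along the hook), has its underside 45 mm above the bench and clears the post by 27 mm.

How it is judged (in metres and radians):
On the way:
1. the deep caddy is lifted clear of the bench in the gripper (height (world z) of deep_caddy above 0.03 m and contact force between the fingers and deep_caddy above 1 N), for 0.2 s.
At the end, for the whole second after the job is handed in: The deep caddy hangs at rest on the hook: handle underside on the hook bar (within about 10 mm in height), caddy within 40 mm of the seat along the hook and 35 mm sideways, tilted less than 15 degrees; the shallow caddy is within 30 mm of where it stood (x of deep_caddy in the frame of hook_seat between -0.04 and 0.04 m and y of deep_caddy in the frame of hook_seat between -0.035 and 0.035 m and z of deep_caddy in the frame of hook_seat between -0.122 and -0.1 m and angle between deep_caddy's own z axis and vertical below 0.26 rad and contact force between deep_caddy and hook_stand above 1 N and linear speed of deep_caddy below 0.05 m/s and distance of shallow_caddy from where it was at the start of the episode below 0.03 m); the robot touches nothing.
It fails at once if the shallow caddy is moved more than 30 mm (distance of shallow_caddy from where it was at the start of the episode above 0.03 m).
It fails at once if the deep caddy is tipped more than 45 degrees (angle between deep_caddy's own z axis and vertical above 0.785 rad).
It also fails if it takes over 42 s, if anything falls off the work surface, if the arm or the gripper's body presses on something with over 40 N, if the wrist force passes 120 N, or if a joint passes its speed limit or range.

## Working session

There is one attempt and no reset: what is moved stays moved. The work goes in short steps, Python scripts to look and compute and a shell command to move; the robot and the scene stay as the last step left them, time stands still between calls to the robot, and variables do not carry over. Pictures are saved under pics/ and viewed, at most 10 in all, crops included, and the job is handed in when it is done.

```bash
mkdir -p pics
cat > h.py <<'E'
import numpy as np, cv2
from cell import env
def cloud(name):
    c=env.calibration(name); im,d=env.capture(name)
    f=192/np.tan(np.radians(c["vfov"])/2)
    K=np.array([[f,0,c["cx"]],[0,f,c["cy"]],[0,0,1]])
    v,u=np.mgrid[:384,:512]
    p=np.stack([u,v],-1).reshape(-1,1,2).astype(np.float64)
    n=cv2.undistortPoints(p,K,np.array([c["k1"],0,0,0.]),None,None).reshape(384,512,2) 
    X=np.dstack([n*d[...,None],d])
    W=(X-np.array(c["t"]))@np.array(c["R"])
    W[d<=0]=np.nan
    return im,W
E
python3 - <<'E'
from h import *
print(env.get_state())
for n in("scene","top"):
    im,W=cloud(n); cv2.imwrite(f"pics/{n}0.png",im[...,::-1]); np.save(n,W)
    print(n,np.nanmin(W,(0,1)),np.nanmax(W,(0,1)),env.calibration(n))
E
```

```text
{'time_s': 0.0, 'joints': array([-1.18070196e+00,  3.09016488e-01,  1.63518939e+00,  1.58298408e-05,
        1.19969286e+00, -6.97065949e-02]), 'dq': array([-0.00082322,  0.00119492, -0.00105107, -0.00168658, -0.00136666,
        0.00039035]), 'joint_efforts': array([-1.99718444e-03, -4.15253878e+01, -2.76665014e+01, -2.87252351e-04,
        1.00854909e-02,  2.50996322e-06]), 'tool_pos': array([ 276.99391997, -559.27616289,  200.73864678]), 'eef_rot': array([-1.13945629e-03,  9.73689086e-01,  2.27877672e-01, -1.76643086e-04]), 'ft_force': array([-0.13555034,  0.59917009, -0.22675232]), 'moment': array([0.04160469, 0.01786587, 0.01331065]), 'grip_force': 0.0, 'finger_gap': 85.80393228628462}
scene [-1379.77781003 -2015.12712773  -771.78403856] [1475.04082963  681.66585113  455.87714212] {'vfov': 49.02007680662207, 'cx': 255.60319305758838, 'cy': 192.78296195635608, 'k1': -0.16071378827788024, 'R': array([[-0.71967088,  0.69416547,  0.0144264 ],
       [ 0.56076151,  0.59336635, -0.57746247],
       [-0.40941465, -0.40749315, -0.81628976]]), 't': array([ 393.62339773, -252.14246784, 1250.85520954])}
top [ -323.15173392 -1383.29314354  -776.35984501] [1796.73506725 1491.49518847  774.58389784] {'vfov': 48.307336455363235, 'cx': 256.7475669435782, 'cy': 194.52480442463235, 'k1': -0.1391323749406852, 'R': array([[ 0.0285208 , -0.99957806, -0.00550084],
       [-0.99253633, -0.02766627, -0.11876956],
       [ 0.11856726,  0.00884719, -0.99290661]]), 't': array([ -16.15388865,  567.4103337 , 1221.73170863])}
```

View pics/top0.png

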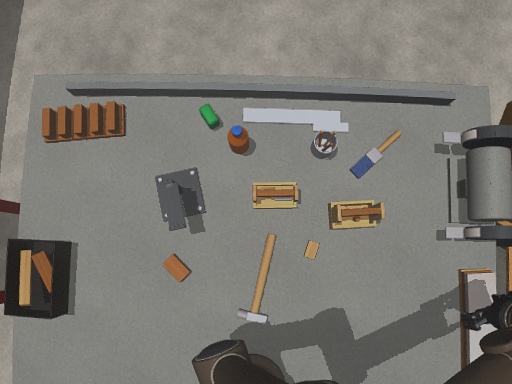

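View pics/scene0.png

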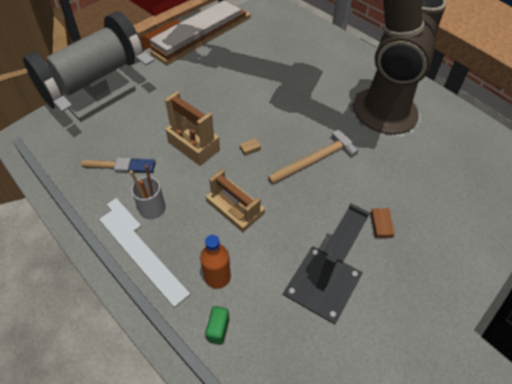

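The top view shows the deep caddy at about (357,213), the shallow one at (275,195), and the stand at (181,198) with its hook tip near (177,228). Next I'll measure them.

Run:
```python
import numpy as np,cv2
def rect(P,l):
    r=cv2.minAreaRect(P[:,:2].astype(np.float32)); print(l,len(P),np.round(r[0],1),np.round(r[1],1),round(r[2],1),"z",np.round(np.percentile(P[:,2],[5,50,95]),1))
T=np.load("top.npy");S=np.load("scene.npy")
boxes={"top":{"deep":(325,390,195,235),"shal":(248,303,178,213),"hook":(150,212,160,235)},"scene":{"deep":(155,230,85,170),"shal":(200,270,165,235),"hook":(275,375,195,330)}}
for n,W in(("top",T),("scene",S)):
  for k,(a,b,c,d) in boxes[n].items():
    P=W[c:d,a:b].reshape(-1,3);P=P[np.isfinite(P).all(1)]
    print(n,k,"bench z",np.round(np.median(P[P[:,2]<8][:,2]),1))
    B={"deep":[(138,160),(45,62)],"shal":[(70,90),(18,32)],"hook":[(145,160),(161,175),(5,15)]}[k]
    for lo,hi in B:
      Q=P[(P[:,2]>lo)&(P[:,2]<hi)]
      if len(Q)>5: rect(Q,(lo,hi))
```

```text
top deep bench z 1.0
(138, 160) 423 [ 516.4 -280.3] [ 43.2 130.1] 5.0 z [144.5 150.2 153.9]
(45, 62) 324 [ 516.7 -279.7] [ 76.9 129.1] 4.6 z [49.5 55.3 59.5]
top shal bench z 1.2
(70, 90) 348 [569.1 -52. ] [ 43.4 124.7] 1.3 z [75.7 80.6 84.5]
(18, 32) 347 [570.3 -52.4] [ 75.4 126.9] 1.7 z [18.9 25.1 29.4]
top hook bench z 0.8
(145, 160) 753 [520.9 220.2] [133.1  45.5] 14.1 z [151.6 155.5 158.9]
(161, 175) 60 [511.3 211.2] [114.6  43.5] 7.6 z [162.1 167.2 170.1]
(5, 15) 1322 [558.1 230.3] [225.5 186.1] 2.3 z [ 5.8 10.4 14.1]
scene deep bench z -0.2
(138, 160) 456 [ 515.3 -278.2] [ 45.7 130.8] 5.1 z [139.4 148.5 151.6]
(45, 62) 363 [ 516.9 -279. ] [ 78.6 131. ] 3.2 z [45.8 53.5 59.1]
scene shal bench z 0.5
(70, 90) 544 [568.5 -51.4] [ 43.7 129.1] 2.4 z [71.4 79.5 82.3]
(18, 32) 457 [528.1 -54.8] [160.6 131.6] 3.1 z [18.4 24.2 27.9]
scene hook bench z 0.2
(145, 160) 1263 [523.5 222.5] [129.5  45.5] 13.9 z [152.2 154.9 157.2]
(161, 175) 108 [459.8 207.1] [10.3 44.9] 16.4 z [161.7 166.4 168.9]
(5, 15) 3036 [514.8 216.8] [277.  232.9] 47.8 z [ 7.4 10.  12.9]
```

```bash
python3 -m crank '[{"delta_pos":[12,14,0],"rot":[0,0,3]},{"delta_pos":[36,42,0],"rot":[0,0,9]},{"delta_pos":[60,70,0],"rot":[0,0,16]},{"delta_pos":[86,101,0],"rot":[0,0,23]},{"delta_pos":[112,132,0],"rot":[0,0,30]},{"delta_pos":[138,163,0],"rot":[0,0,37]},{"delta_pos":[160,188,0],"rot":[0,0,43]},{"delta_pos":[175,205,0],"rot":[0,0,49]}]' 1
python3 -m crank '[{"delta_pos":[20,22,0],"rot":[0,0,6]},{"delta_pos":[38,44,0],"rot":[0,0,12]},{"delta_pos":[52,60,0],"rot":[0,0,17]},{"delta_pos":[60,70,0],"rot":[0,0,20]},{"delta_pos":[64,75,0],"rot":[0,0,20]},{"delta_pos":[64,75,0],"rot":[0,0,20]},{"delta_pos":[64,75,0],"rot":[0,0,20]},{"delta_pos":[64,75,0],"rot":[0,0,20]}]'
python3 - <<'E'
from h import *
s=env.get_state();print(s["tool_pos"],s["eef_rot"],s["joints"])
im,W=cloud("wrist");cv2.imwrite("pics/w1.png",im[...,::-1])
P=W.reshape(-1,3);P=P[np.isfinite(P).all(1)]
for lo,hi in((135,156),(48,60)):
  m=(W[...,2]>lo)&(W[...,2]<hi)
  n,l,st,ce=cv2.connectedComponentsWithStats(m.astype(np.uint8))
  for i in np.argsort(-st[1:,4])[:4]+1:
    print(lo,st[i],np.round([np.float32(0)]) if 0 else cv2.minAreaRect(W[l==i][:,:2].astype(np.float32)),np.median(W[l==i][:,2]))
E
```

```text
time_s: 0.77
tool_pos: [453.8, -352.0, 201.5]
eef_rot: [-0.001, 0.789, 0.614, 0.0]
ft_force: [0.5, -0.4, -0.0]
finger_gap: 85.3
grip_force: 0.0
time_s: 1.43
tool_pos: [515.6, -280.8, 201.8]
eef_rot: [-0.0, 0.674, 0.739, -0.0]
ft_force: [-0.1, -0.6, 0.3]
finger_gap: 85.2
grip_force: 0.0
[ 515.64774016 -280.82526998  201.7533554 ] [-1.88252622e-04  6.73960688e-01  7.38767121e-01 -3.12476990e-04] [-5.72518940e-01  2.36581599e-01  1.72528310e+00 -5.98752954e-04
  1.18020319e+00 -6.63973090e-01]
135 [ 223  107   63  164 5043] ((515.0548706054688, -280.977783203125), (43.44426727294922, 127.991455078125), 4.817806243896484) 149.35964513533722
135 [494 106  15  12 128] ((696.675537109375, -200.74362182617188), (6.994314193725586, 7.992374420166016), 34.269073486328125) 140.840795216375
48 [ 265  104   28  121 1087] ((540.0745239257812, -278.51507568359375), (25.010074615478516, 127.08072662353516), 4.583293914794922) 54.472139116710224
48 [ 216  103   26  122 1080] ((489.1532897949219, -282.8992919921875), (25.38524055480957, 127.79354858398438), 4.942690372467041) 54.58917724318636
48 [428  68  31  67 371] ((696.9910888671875, -195.12762451171875), (25.853729248046875, 65.48182678222656), 4.644376754760742) 53.973716157534575
48 [471  71  20  15 113] ((732.7872924804688, -167.08547973632812), (3.028787851333618, 22.02669334411621), 61.240455627441406) 54.652057874585644
```

View pics/w1.png

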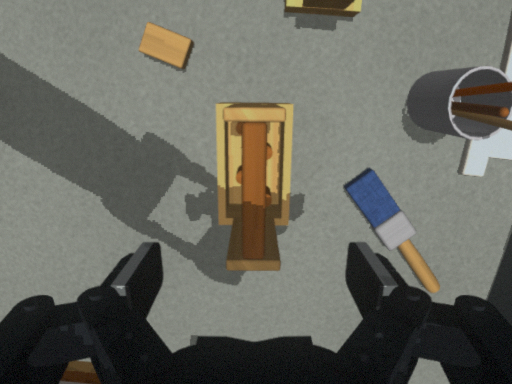

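The wrist view shows the caddy's handle bar at pixels (255,115)–(255,265), centred between the fingers. It measures (515, -281) with yaw 4.8°, and the tool is aligned with it. Descend 82 mm, then grip.

```bash
python3 -m crank '[{"delta_pos":[0,0,-10],"rot":[0,0,0]},{"delta_pos":[0,0,-25],"rot":[0,0,0]},{"delta_pos":[0,0,-40],"rot":[0,0,0]},{"delta_pos":[0,0,-55],"rot":[0,0,0]},{"delta_pos":[0,0,-68],"rot":[0,0,0]},{"delta_pos":[0,0,-77],"rot":[0,0,0]},{"delta_pos":[0,0,-82],"rot":[0,0,0]},{"delta_pos":[0,0,-82],"rot":[0,0,0]}]' 1
for i in 1 2; do python3 -m crank '[{"delta_pos":[0,0,0],"rot":[0,0,0]},{"delta_pos":[0,0,0],"rot":[0,0,0]},{"delta_pos":[0,0,0],"rot":[0,0,0]},{"delta_pos":[0,0,0],"rot":[0,0,0]},{"delta_pos":[0,0,0],"rot":[0,0,0]},{"delta_pos":[0,0,0],"rot":[0,0,0]},{"delta_pos":[0,0,0],"rot":[0,0,0]},{"delta_pos":[0,0,0],"rot":[0,0,0]}]' 0 80; done
```

```text
time_s: 2.15
tool_pos: [515.3, -279.7, 118.3]
eef_rot: [-0.001, 0.674, 0.739, -0.0]
ft_force: [-0.3, 0.8, -0.8]
finger_gap: 85.5
grip_force: 0.0
time_s: 2.82
tool_pos: [518.0, -281.2, 122.4]
eef_rot: [0.002, 0.673, 0.739, 0.0]
ft_force: [-0.8, 0.1, 0.2]
finger_gap: 0.1
grip_force: 0.0
time_s: 3.48
tool_pos: [516.1, -280.7, 121.0]
eef_rot: [0.0, 0.673, 0.739, -0.001]
ft_force: [-3.0, -0.8, 6.8]
finger_gap: 0.2
grip_force: 3.5
```

Gap is 0, so the grip missed. I'll look before doing anything else.

Run:
```python
from h import *
print(env.get_state())
o=[]
for n in("wrist","scene"):
    im,W=cloud(n); np.save(n+"2",W); o.append(im)
b=cv2.resize(o[1][60:200,120:270],None,fx=2.6,fy=2.6)
a=cv2.resize(o[0],(400,300)); b=b[:,:390]
c=np.zeros((max(a.shape[0],b.shape[0]),400+b.shape[1],3),np.uint8);c[:a.shape[0],:400]=a;c[:b.shape[0],400:]=b
cv2.imwrite("pics/g2.png",c[...,::-1])
```

```text
{'time_s': 3.4833, 'joints': array([-5.71607622e-01,  3.25486862e-01,  1.78839884e+00, -1.46985435e-03,
        1.02771085e+00, -6.64438558e-01]), 'dq': array([-0.0010245 ,  0.0005724 , -0.00018414,  0.00106497, -0.0013162 ,
       -0.00016688]), 'joint_efforts': array([ 9.17509552e-01, -3.58256042e+01, -2.32838076e+01,  4.70360890e-01,
       -6.66193608e-01,  7.28495052e-04]), 'tool_pos': array([ 516.05353722, -280.74219867,  120.98317132]), 'eef_rot': array([ 1.02901087e-04,  6.73255405e-01,  7.39409740e-01, -6.20715201e-04]), 'ft_force': array([-2.95482668, -0.78179143,  6.77835157]), 'moment': array([-0.04802133,  0.50527484,  0.02296105]), 'grip_force': 3.5412480265949853, 'finger_gap': 0.22098235213783016}
```

View pics/g2.png

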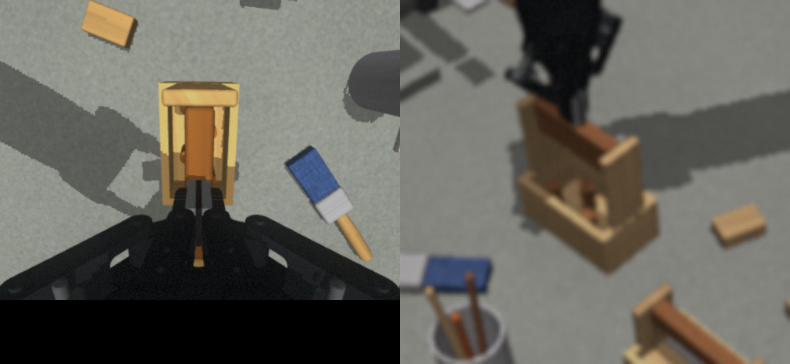

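Run:
```python
from h import *
im,W=cloud("wrist"); S=np.load("scene2.npy")
c=im[90:350,130:390];cv2.imwrite("pics/w3.png",cv2.resize(c,None,fx=2.2,fy=2.2)[...,::-1])
for lo,hi in((125,156),(45,60)):
 for nm,A,sl in(("w",W,np.s_[100:270,190:320]),("s",S,np.s_[85:170,155:230])):
  B=A[sl]; Q=B[(B[...,2]>lo)&(B[...,2]<hi)]
  print(nm,lo,len(Q),cv2.minAreaRect(Q[:,:2].astype(np.float32)),np.median(Q[:,2]),np.percentile(Q[:,2],98))
for r in range(120,340,12): print(r,[tuple(np.round(W[r,q]).astype(int)) if np.isfinite(W[r,q,0]) else 0 for q in(240,248,254,260,268)])
```

```text
w 125 5929 ((513.5670166015625, -247.80679321289062), (43.99913024902344, 61.778053283691406), 4.733797073364258) 149.56639091857315 151.15880609290824
s 125 521 ((518.4254150390625, -277.4903869628906), (43.70341110229492, 128.96212768554688), 5.922027587890625) 145.45076763470962 152.2379521297111
w 45 3378 ((515.2503662109375, -281.05755615234375), (76.36663818359375, 128.39137268066406), 4.621728420257568) 54.70975604132239 56.2148299096937
s 45 351 ((517.1948852539062, -278.3902282714844), (77.24275207519531, 129.5311737060547), 4.41308069229126) 53.17134016262321 58.92257233683709
120 [(np.int64(504), np.int64(-220), np.int64(150)), (np.int64(508), np.int64(-220), np.int64(150)), (np.int64(510), np.int64(-220), np.int64(150)), (np.int64(513), np.int64(-219), np.int64(151)), (np.int64(517), np.int64(-219), np.int64(150))]
132 [(np.int64(505), np.int64(-226), np.int64(150)), (np.int64(508), np.int64(-225), np.int64(149)), (np.int64(511), np.int64(-225), np.int64(150)), (np.int64(514), np.int64(-225), np.int64(150)), (np.int64(517), np.int64(-224), np.int64(149))]
144 [(np.int64(5
[... 3403 characters left out ...]
), np.int64(218)), (np.int64(514), np.int64(-284), np.int64(196)), (np.int64(517), np.int64(-291), np.int64(188)), (np.int64(519), np.int64(-283), np.int64(197)), (np.int64(519), np.int64(-267), np.int64(218))]
324 [(np.int64(511), np.int64(-272), np.int64(217)), (np.int64(515), np.int64(-291), np.int64(195)), (np.int64(521), np.int64(-328), np.int64(150)), (np.int64(519), np.int64(-289), np.int64(197)), (np.int64(519), np.int64(-271), np.int64(218))]
336 [(np.int64(512), np.int64(-275), np.int64(219)), (np.int64(515), np.int64(-293), np.int64(199)), (np.int64(521), np.int64(-337), np.int64(150)), (np.int64(520), np.int64(-292), np.int64(199)), (np.int64(520), np.int64(-274), np.int64(219))]
```

View pics/w3.png

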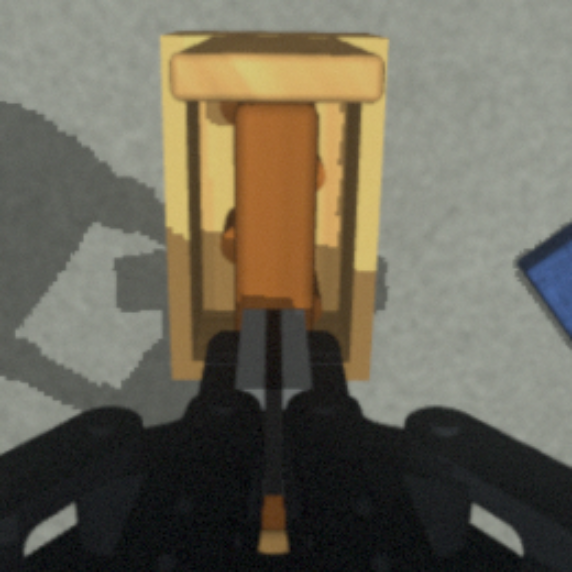

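The caddy hasn't moved. The shut fingers rest on the handle top at z≈150 (crop around (275,310)), yet the TCP reads 121. So the real tips are about 30 mm behind the reported TCP. I'll raise the arm and measure the actual tips.

```bash
python3 -m crank '[{"delta_pos":[0,0,10],"rot":[0,0,0]},{"delta_pos":[0,0,25],"rot":[0,0,0]},{"delta_pos":[0,0,40],"rot":[0,0,0]},{"delta_pos":[0,0,55],"rot":[0,0,0]},{"delta_pos":[0,0,60],"rot":[0,0,0]},{"delta_pos":[0,0,60],"rot":[0,0,0]},{"delta_pos":[0,0,60],"rot":[0,0,0]},{"delta_pos":[0,0,60],"rot":[0,0,0]}]'
python3 - <<'E'
from h import *
s=env.get_state();print(s["tool_pos"],s["finger_gap"],s["ft_force"])
p=s["tool_pos"]
for n in("scene","top","wrist"):
    im,W=cloud(n)
    m=(np.abs(W[...,0]-p[0])<14)&(np.abs(W[...,1]-p[1])<16)&(W[...,2]>158)
    Q=W[m]; print(n,len(Q),np.round(np.percentile(Q,[1,5,50],axis=0),1) if len(Q) else 0)
    dark=m&(im.sum(-1)<150); Q=W[dark]; print(len(Q),np.round(np.sort(Q[:,2])[:6],1) if len(Q) else 0)
    if n=="scene": cv2.imwrite("pics/s4.png",cv2.resize(im[20:170,110:290],None,fx=3,fy=3)[...,::-1])
E
```

```text
time_s: 4.3
tool_pos: [515.5, -279.5, 178.7]
eef_rot: [-0.001, 0.673, 0.739, -0.0]
ft_force: [0.4, -0.5, 0.2]
finger_gap: 0.0
grip_force: 0.0
[ 515.51699706 -279.53947998  178.69348929] 0.0026428303277659525 [ 0.36123542 -0.50293033  0.21813414]
scene 299 [[ 501.8 -283.1  211.6]
 [ 504.  -278.3  216.5]
 [ 515.2 -268.7  253.7]]
240 [215.5 216.9 217.8 217.9 219.4 219.4]
top 302 [[ 502.7 -294.9  216. ]
 [ 503.  -293.2  237. ]
 [ 514.8 -278.2  562.6]]
3 [223.5 232.4 236.9]
wrist 10363 [[ 501.8 -288.5  214.7]
 [ 502.8 -281.8  222.6]
 [ 513.  -269.1  267.9]]
9310 [211.2 211.5 211.5 211.5 211.6 211.7]
```

View pics/s4.png

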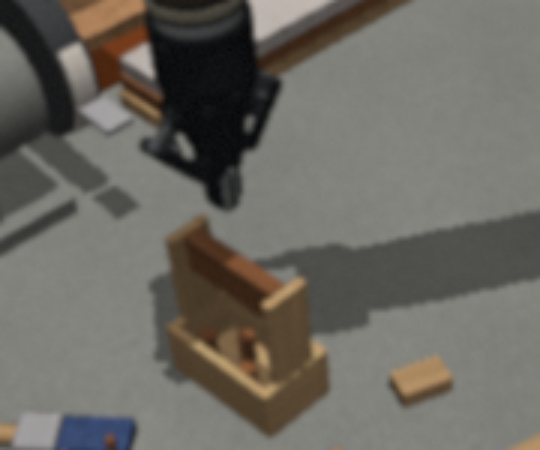

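The tips are at z≈211 with the TCP reading 179, clear of the handle (scene crop tips at (228,205)). So the real tool is about 31 mm shorter than reported, and I need to go about 31 mm lower.

```bash
python3 -m crank '[{"delta_pos":[0,0,0],"rot":[0,0,0]},{"delta_pos":[0,0,0],"rot":[0,0,0]},{"delta_pos":[0,0,0],"rot":[0,0,0]},{"delta_pos":[0,0,0],"rot":[0,0,0]},{"delta_pos":[0,0,0],"rot":[0,0,0]},{"delta_pos":[0,0,0],"rot":[0,0,0]},{"delta_pos":[0,0,0],"rot":[0,0,0]},{"delta_pos":[0,0,0],"rot":[0,0,0]}]' 1
python3 -m crank '[{"delta_pos":[0,0,-10],"rot":[0,0,0]},{"delta_pos":[0,0,-25],"rot":[0,0,0]},{"delta_pos":[0,0,-41],"rot":[0,0,0]},{"delta_pos":[0,0,-57],"rot":[0,0,0]},{"delta_pos":[0,0,-73],"rot":[0,0,0]},{"delta_pos":[0,0,-86],"rot":[0,0,0]},{"delta_pos":[0,0,-93],"rot":[0,0,0]},{"delta_pos":[0,0,-93],"rot":[0,0,0]}]'
for i in 1 2; do python3 -m crank '[{"delta_pos":[0,0,0],"rot":[0,0,0]},{"delta_pos":[0,0,0],"rot":[0,0,0]},{"delta_pos":[0,0,0],"rot":[0,0,0]},{"delta_pos":[0,0,0],"rot":[0,0,0]},{"delta_pos":[0,0,0],"rot":[0,0,0]},{"delta_pos":[0,0,0],"rot":[0,0,0]},{"delta_pos":[0,0,0],"rot":[0,0,0]},{"delta_pos":[0,0,0],"rot":[0,0,0]}]' 0 80; done
```

```text
time_s: 5.12
tool_pos: [516.4, -280.1, 180.0]
eef_rot: [0.0, 0.673, 0.739, 0.0]
ft_force: [-0.3, -0.4, 0.4]
finger_gap: 85.5
grip_force: 0.0
time_s: 5.78
tool_pos: [514.7, -279.1, 84.5]
eef_rot: [-0.002, 0.673, 0.739, -0.0]
ft_force: [0.4, 0.2, -0.3]
finger_gap: 85.3
grip_force: 0.0
time_s: 6.45
tool_pos: [516.5, -280.4, 87.7]
eef_rot: [0.0, 0.673, 0.739, -0.0]
ft_force: [-1.4, 0.2, 3.4]
finger_gap: 16.8
grip_force: 78.6
time_s: 7.12
tool_pos: [516.5, -280.4, 87.7]
eef_rot: [0.0, 0.673, 0.739, -0.0]
ft_force: [-2.5, 1.1, 5.1]
finger_gap: 17.4
grip_force: 78.8
```

Gripped (17 mm gap, 79 N). Lift 100 mm and start the carry.

```bash
python3 -m crank '[{"delta_pos":[0,0,4],"rot":[0,0,0]},{"delta_pos":[0,0,14],"rot":[0,0,0]},{"delta_pos":[0,0,28],"rot":[0,0,0]},{"delta_pos":[0,0,44],"rot":[0,0,0]},{"delta_pos":[0,0,62],"rot":[0,0,0]},{"delta_pos":[0,0,80],"rot":[0,0,0]},{"delta_pos":[0,0,94],"rot":[0,0,0]},{"delta_pos":[0,0,100],"rot":[0,0,0]}]'
python3 -m crank '[{"delta_pos":[-1,5,0],"rot":[0,0,0]},{"delta_pos":[-4,17,0],"rot":[0,0,0]},{"delta_pos":[-9,35,0],"rot":[0,0,1]},{"delta_pos":[-15,58,0],"rot":[0,0,1]},{"delta_pos":[-21,83,0],"rot":[0,0,2]},{"delta_pos":[-27,108,0],"rot":[0,0,2]},{"delta_pos":[-33,133,0],"rot":[0,0,3]},{"delta_pos":[-40,158,0],"rot":[0,0,3]}]'
python3 -m crank '[{"delta_pos":[-6,25,0],"rot":[0,0,1]},{"delta_pos":[-13,50,0],"rot":[0,0,1]},{"delta_pos":[-19,75,0],"rot":[0,0,2]},{"delta_pos":[-25,100,0],"rot":[0,0,3]},{"delta_pos":[-31,125,0],"rot":[0,0,3]},{"delta_pos":[-38,150,0],"rot":[0,0,4]},{"delta_pos":[-44,175,0],"rot":[0,0,4]},{"delta_pos":[-50,200,0],"rot":[0,0,4]}]'
python3 -m crank '[{"delta_pos":[-6,25,0],"rot":[0,0,1]},{"delta_pos":[-12,48,0],"rot":[0,0,1]},{"delta_pos":[-17,68,0],"rot":[0,0,2]},{"delta_pos":[-22,86,0],"rot":[0,0,2]},{"delta_pos":[-25,100,0],"rot":[0,0,2]},{"delta_pos":[-27,108,0],"rot":[0,0,2]},{"delta_pos":[-28,112,0],"rot":[0,0,2]},{"delta_pos":[-28,112,0],"rot":[0,0,2]}]'
python3 - <<'E'
from h import *
s=env.get_state();p=s["tool_pos"];print(p,s["finger_gap"],s["ft_force"])
im,S=cloud("scene"); im2,T=cloud("top")
cv2.imwrite("pics/s5.png",im[...,::-1]);np.save("T5",T);np.save("S5",S)
for n,A in(("s",S),("t",T)):
  near=(np.hypot(A[...,0]-p[0],A[...,1]-p[1])<85)
  for lo,hi in((140,162),(238,256)):
    Q=A[near&(A[...,2]>lo)&(A[...,2]<hi)]
    if len(Q)>9:print(n,lo,len(Q),cv2.minAreaRect(Q[:,:2].astype(np.float32)),np.median(Q[:,2]))
E
```

```text
time_s: 7.78
tool_pos: [517.4, -280.5, 189.2]
eef_rot: [0.002, 0.673, 0.739, 0.0]
ft_force: [0.8, -0.8, -3.5]
finger_gap: 17.2
grip_force: 78.3
time_s: 8.45
tool_pos: [473.9, -119.4, 184.9]
eef_rot: [-0.002, 0.654, 0.757, -0.0]
ft_force: [0.2, 0.4, -3.7]
finger_gap: 17.0
grip_force: 78.1
time_s: 9.12
tool_pos: [423.3, 79.6, 185.1]
eef_rot: [-0.002, 0.627, 0.779, -0.001]
ft_force: [0.7, 0.3, -4.1]
finger_gap: 17.1
grip_force: 78.2
time_s: 9.78
tool_pos: [397.0, 190.2, 186.0]
eef_rot: [-0.001, 0.613, 0.79, -0.001]
ft_force: [-0.4, 1.1, -2.7]
finger_gap: 16.7
grip_force: 78.1
[396.97878571 190.22549828 186.03611091] 16.707957823374425 [-0.35640424  1.08680116 -2.71987821]
s 140 1032 ((418.6822509765625, 197.197265625), (123.75541687011719, 127.64140319824219), 14.890442848205566) 152.6449723118554
s 238 598 ((398.806640625, 192.11465454101562), (47.539695739746094, 128.73216247558594), 13.813142776489258) 247.1460676010206
t 140 295 ((426.78961181640625, 170.60528564453125), (127.68621826171875, 76.4236831665039), 20.867013931274414) 154.30388244764518
t 238 182 ((407.56182861328125, 149.250244140625), (44.07550811767578, 44.223533630371094), 17.97417449951172) 249.0751687692172
```

View pics/s5.png

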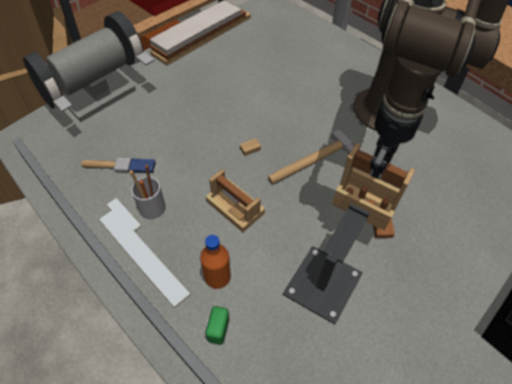

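The caddy is in front of the lip at (377,185) px, aligned with the hook: yaw 13.8°, centre (399,192), underside at about 98 mm. Lower 28 mm, thread it 110 mm along the hook, then check.

```bash
python3 -m crank '[{"delta_pos":[0,0,-3],"rot":[0,0,0]},{"delta_pos":[0,0,-8],"rot":[0,0,0]},{"delta_pos":[0,0,-14],"rot":[0,0,0]},{"delta_pos":[0,0,-20],"rot":[0,0,0]},{"delta_pos":[0,0,-25],"rot":[0,0,0]},{"delta_pos":[0,0,-28],"rot":[0,0,0]},{"delta_pos":[0,0,-28],"rot":[0,0,0]},{"delta_pos":[0,0,-28],"rot":[0,0,0]}]'
python3 - <<'E'
from h import *
s=env.get_state();p=s["tool_pos"];print(p)
im,A=cloud("scene")
near=(np.hypot(A[...,0]-p[0],A[...,1]-p[1])<85)
for lo,hi in((214,230),):
    Q=A[near&(A[...,2]>lo)&(A[...,2]<hi)]
    print(lo,len(Q),cv2.minAreaRect(Q[:,:2].astype(np.float32)),np.median(Q[:,2]))
    d=(Q[:,:2]-Q[:,:2].mean(0))@np.array([-.242,.970])
    for a,b in((-70,-52),(52,70)):
        q=Q[(d>a)&(d<b)]; print("end",a,len(q),np.percentile(q[:,2],[50,80,90]))
E
python3 -m crank '[{"delta_pos":[3,1,0],"rot":[0,0,0]},{"delta_pos":[8,2,0],"rot":[0,0,0]},{"delta_pos":[15,4,0],"rot":[0,0,0]},{"delta_pos":[22,5,0],"rot":[0,0,0]},{"delta_pos":[29,7,0],"rot":[0,0,0]},{"delta_pos":[36,9,0],"rot":[0,0,0]},{"delta_pos":[40,10,0],"rot":[0,0,0]},{"delta_pos":[40,10,0],"rot":[0,0,0]}]'
```

```text
time_s: 10.55
tool_pos: [398.1, 189.8, 158.6]
eef_rot: [-0.0, 0.613, 0.79, -0.0]
ft_force: [0.7, 0.2, -3.9]
finger_gap: 16.9
grip_force: 78.1
[398.14487329 189.79750004 158.63351299]
214 500 ((399.5028076171875, 191.60787963867188), (45.423500061035156, 128.63162231445312), 13.686846733093262) 220.0552868786969
end -70 102 [220.00803988 221.16332131 221.58061548]
end 52 94 [220.46456118 221.56616637 222.23762007]
time_s: 11.27
tool_pos: [439.7, 200.2, 159.1]
eef_rot: [0.0, 0.613, 0.79, 0.0]
ft_force: [-0.3, 0.2, -3.6]
finger_gap: 17.1
grip_force: 78.1
```

Level, underside at about 71 mm, no contact. Continue in, then lower.

```bash
python3 -m crank '[{"delta_pos":[4,1,0],"rot":[0,0,0]},{"delta_pos":[14,3,0],"rot":[0,0,0]},{"delta_pos":[26,6,0],"rot":[0,0,0]},{"delta_pos":[38,9,0],"rot":[0,0,0]},{"delta_pos":[50,12,0],"rot":[0,0,0]},{"delta_pos":[60,15,0],"rot":[0,0,0]},{"delta_pos":[66,16,0],"rot":[0,0,0]},{"delta_pos":[66,16,0],"rot":[0,0,0]}]'
python3 -m crank '[{"delta_pos":[0,0,-4],"rot":[0,0,0]},{"delta_pos":[0,0,-8],"rot":[0,0,0]},{"delta_pos":[0,0,-12],"rot":[0,0,0]},{"delta_pos":[0,0,-16],"rot":[0,0,0]},{"delta_pos":[0,0,-20],"rot":[0,0,0]},{"delta_pos":[0,0,-22],"rot":[0,0,0]},{"delta_pos":[0,0,-23],"rot":[0,0,0]},{"delta_pos":[0,0,-23],"rot":[0,0,0]}]'
python3 - <<'E'
from h import *
s=env.get_state();p=s["tool_pos"]
im,A=cloud("scene"); cv2.imwrite("pics/s6.png",cv2.resize(im[120:320,240:440],None,fx=2.8,fy=2.8)[...,::-1])
near=(np.hypot(A[...,0]-p[0],A[...,1]-p[1])<85)
Q=A[near&(A[...,2]>187)&(A[...,2]<206)]
print(len(Q),cv2.minAreaRect(Q[:,:2].astype(np.float32)),np.median(Q[:,2]))
E
```

```text
time_s: 11.93
tool_pos: [506.0, 216.2, 159.1]
eef_rot: [0.0, 0.613, 0.79, 0.001]
ft_force: [-0.2, -0.5, -2.5]
finger_gap: 17.0
grip_force: 78.4
time_s: 12.6
tool_pos: [504.1, 215.8, 135.7]
eef_rot: [-0.0, 0.613, 0.79, -0.0]
ft_force: [-0.5, 0.2, -3.7]
finger_gap: 16.9
grip_force: 78.3
651 ((505.07659912109375, 217.37742614746094), (44.76527786254883, 128.35691833496094), 13.62740421295166) 197.35594059462943
```

View pics/s6.png

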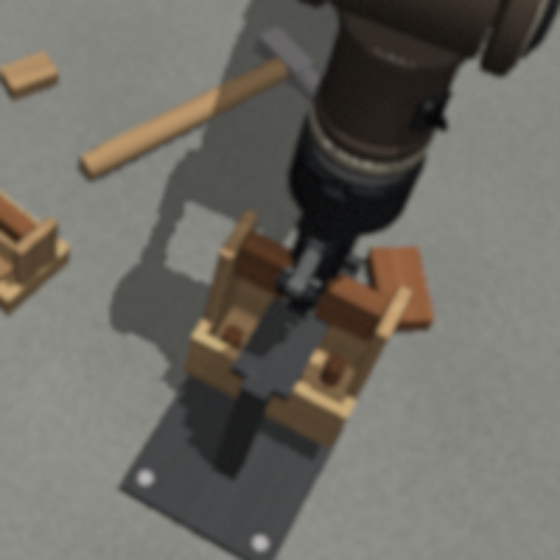

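The hook bar passes through the opening (bar at (290,340) px), centre (505,217), yaw 13.6°, about 2–3 mm above the seat. Lower until it carries the weight.

```bash
python3 -m crank '[{"delta_pos":[0,0,-1],"rot":[0,0,0]},{"delta_pos":[0,0,-1],"rot":[0,0,0]},{"delta_pos":[0,0,-2],"rot":[0,0,0]},{"delta_pos":[0,0,-2],"rot":[0,0,0]},{"delta_pos":[0,0,-3],"rot":[0,0,0]},{"delta_pos":[0,0,-3],"rot":[0,0,0]},{"delta_pos":[0,0,-3],"rot":[0,0,0]},{"delta_pos":[0,0,-3],"rot":[0,0,0]}]'
```

```text
time_s: 13.32
tool_pos: [504.4, 215.9, 133.0]
eef_rot: [0.0, 0.613, 0.79, 0.0]
ft_force: [-1.1, 1.1, -3.6]
finger_gap: 16.8
grip_force: 78.3
```

```bash
python3 -m crank '[{"delta_pos":[0,0,-1],"rot":[0,0,0]},{"delta_pos":[0,0,-1],"rot":[0,0,0]},{"delta_pos":[0,0,-1],"rot":[0,0,0]},{"delta_pos":[0,0,-2],"rot":[0,0,0]},{"delta_pos":[0,0,-2],"rot":[0,0,0]},{"delta_pos":[0,0,-2],"rot":[0,0,0]},{"delta_pos":[0,0,-2],"rot":[0,0,0]},{"delta_pos":[0,0,-2],"rot":[0,0,0]}]'
```

```text
time_s: 13.98
tool_pos: [504.5, 216.0, 132.5]
eef_rot: [0.0, 0.613, 0.79, 0.0]
ft_force: [-3.4, -1.4, 7.2]
finger_gap: 16.8
grip_force: 79.8
```

Force has gone from -3.6 to +7.2 N, so it's seated. Open partly to stay clear of the lip, then retreat straight up.

```bash
python3 -m crank '[{"delta_pos":[0,0,0],"rot":[0,0,0]},{"delta_pos":[0,0,0],"rot":[0,0,0]},{"delta_pos":[0,0,0],"rot":[0,0,0]},{"delta_pos":[0,0,0],"rot":[0,0,0]},{"delta_pos":[0,0,0],"rot":[0,0,0]},{"delta_pos":[0,0,0],"rot":[0,0,0]},{"delta_pos":[0,0,0],"rot":[0,0,0]},{"delta_pos":[0,0,0],"rot":[0,0,0]}]' 0.42
python3 -m crank '[{"delta_pos":[0,0,3],"rot":[0,0,0]},{"delta_pos":[0,0,10],"rot":[0,0,0]},{"delta_pos":[0,0,20],"rot":[0,0,0]},{"delta_pos":[0,0,35],"rot":[0,0,0]},{"delta_pos":[0,0,55],"rot":[0,0,0]},{"delta_pos":[0,0,80],"rot":[0,0,0]},{"delta_pos":[0,0,105],"rot":[0,0,0]},{"delta_pos":[0,0,120],"rot":[0,0,0]}]'
python3 - <<'E'
from h import *
im,A=cloud("scene"); cv2.imwrite("pics/s7.png",cv2.resize(im[120:320,240:440],None,fx=2.8,fy=2.8)[...,::-1])
near=(np.hypot(A[...,0]-504,A[...,1]-217)<85)
for lo,hi in((187,206),(92,108)):
  Q=A[near&(A[...,2]>lo)&(A[...,2]<hi)]
  print(len(Q),cv2.minAreaRect(Q[:,:2].astype(np.float32)),np.median(Q[:,2]))
Q=A[near&(A[...,2]>187)&(A[...,2]<206)]
d=(Q[:,:2]-Q[:,:2].mean(0))@np.array([-.242,.970])
for a,b in((-70,-52),(52,70)): print(np.percentile(Q[(d>a)&(d<b)][:,2],[50,90]))
B=A[165:235,200:270];Q=B[(B[...,2]>70)&(B[...,2]<90)];print("shal",cv2.minAreaRect(Q[:,:2].astype(np.float32)))
E
```

```text
time_s: 14.65
tool_pos: [504.3, 215.9, 130.9]
eef_rot: [-0.0, 0.613, 0.79, -0.0]
ft_force: [-1.2, -0.0, 0.5]
finger_gap: 35.8
grip_force: 0.0
time_s: 15.32
tool_pos: [506.0, 216.5, 255.5]
eef_rot: [0.002, 0.613, 0.79, 0.002]
ft_force: [1.1, -0.3, -0.3]
finger_gap: 35.8
grip_force: 0.0
763 ((505.9880065917969, 217.7590789794922), (43.94818878173828, 127.98615264892578), 13.89009952545166) 194.40166779066195
325 ((530.1845092773438, 223.37478637695312), (115.19463348388672, 126.94180297851562), 13.054003715515137) 99.52950066121441
[194.69431707 196.42747028]
[193.95083521 195.58051441]
shal ((568.8077392578125, -51.71669006347656), (44.78218078613281, 130.25912475585938), 2.255777597427368)
```

View pics/s7.png

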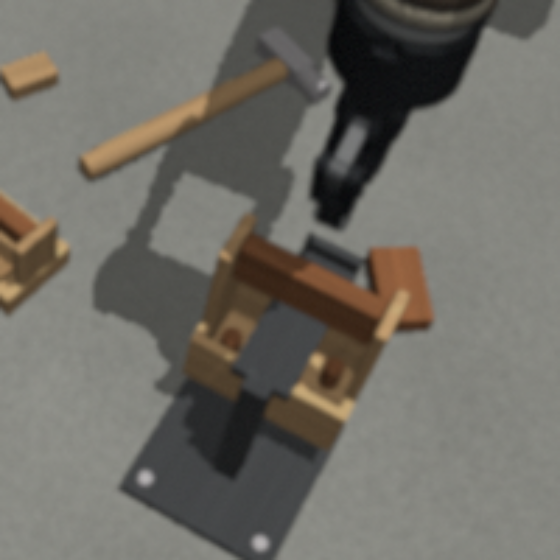

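The caddy hangs level on the hook, with the handle at (315,285) px and the lip behind it at (330,255). It is centred within 2 mm at the right height, the gripper is clear, and the shallow caddy hasn't moved.

```bash
python3 -c "
from cell import env
print(env.finish_job())"
```

```text
the job is handed in; nothing more can be done
None
```

The deep caddy hangs level and free on the hook, about 2 mm from the seat, with the gripper clear and the shallow caddy where it was; I handed the job in at about 15 s, and no verdict was returned.

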